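# Unlock the filter wheel, index it three clicks and hold it

## Task

Pull the red locking clip straight up off the rail of the filter-wheel unit, against its sprung catch, and leave it in the blue tray. Then turn the black bar knob clockwise (seen from above), feeling the clicks, to the third click stop and no further, without disturbing the other things on the bench. Finish while still gripping the knob at that third stop: do not let go of it.

Things in the scene. Friction and masses are not known exactly. Their poses are not given: they have to be found in the camera images.
- wheel_unit: Filter-wheel unit, fixed: grey base 124 (x) x 200 (y) x 30 mm high, from y = -88 to +112 mm of its origin, which is on the bench under the vertical wheel axis (knob on that axis). Rail along x at y = +78 mm, top at z = 60, between posts 62 mm high at x = +-45. Black housings: sprung catch ball at y = 97 to 110, 56 mm high; sprung wheel roller at y = -62 to -86, 48 mm high.
- lock_clip: Red loose locking clip, 35 to 70 g, 10 mm thick (its x), astride the rail. Origin between its feet at their lower end, z up, axes as the unit's when seated. Legs 21 mm high; a tongue at the feet, on -y, blocks the wheel's orange lug: the wheel cannot click round with the clip on. Pulling it up past the catch takes roughly 6 to 15 N over the first 10 mm; all of it is clear of the rail after 30 mm.
- clip_grip (a point): Centre of the clip's flat grip plate, 43 mm above its feet, 83 mm above the bench when seated. The plate is 10 (x) x 26 (y) mm, from 26 to 60 mm above the feet. Grip across the 10 mm, along the unit's x; two collars 61 mm above the bench stand beside the clip below the plate.
- tray: Blue open tray, fixed, 130 (x) x 110 (y) x 20 mm, walls and floor about 4 mm. Origin under its centre, on the bench.
- knob_grip (a point): Grip point of the black bar knob, on the wheel's axis, 80 mm above the bench; turns with it. The bar is 46 mm long (its x; a white line marks the +x end of its top), 14 mm thick (its y: grip across this), from 58 to 92 mm above the bench. The disc under it has its top at 46 mm.
- index_wheel (a joint): Knob and wheel angle, rad, grows clockwise from above. 0: bar's x along the unit's x. Starts parked in 0 to 0.3, turning freely. Then four click stops at 0.66, 0.98, 1.30 (the third) and 1.62, with 0.02 free play either side. Crests of resistance at 0.50, 0.82, 1.14, 1.46: up to 0.15 Nm against the turn before a crest, then it pulls on into the next stop and stays there.
- stain_a: Bystander, leave alone: small dark red dropper bottle with a black cap, 38 mm across, 90 mm tall, standing behind the work.
- petri_0: Bystander, leave alone: closed pink culture dish, 65 mm across, 16 mm high, behind the work.
- timer: Bystander, leave alone: white bench timer, 66x62x17 mm, lying on the near left of the bench.
- marker: Bystander, leave alone: marker pen with a black cap, 135 mm long, 17 mm thick, lying at the right front of the bench.
- coverslip_box_0: Bystander, leave alone: white carton of cover slips, 30x60x24 mm, behind the tray.
Things that resemble listed ones, but are neither listed nor needed, are in the scene too. Of the things shaped like the tray, the blue one is meant.

How it is judged:
On the way, in this order (a step that is already met when the one before it is completed fails the run):
1. the clip is lifted off the rail (z of clip_grip in the frame of wheel_unit above 0.115 m), for 0.1 s.
2. the clip lies in the tray, let go (x of clip_grip in the frame of tray between -0.068 and 0.068 m and y of clip_grip in the frame of tray between -0.058 and 0.058 m and z of clip_grip in the frame of tray below 0.062 m and contact force between the fingers and lock_clip below 0.1 N and linear speed of lock_clip below 0.03 m/s), for 0.2 s.
3. the knob is gripped in the parked range, before the first click (contact force between the fingers and index_wheel_c8 above 2 N and value of joint index_wheel below 0.48 rad), for 0.1 s.
4. the knob is at the third stop (value of joint index_wheel between 1.22 and 1.38 rad), for 0.3 s.
At the end, for the whole second after the job is handed in: The knob stands at its third click stop (1.30 rad, within 0.08) and still, and the fingers still grip it with more than 3 N; the clip rests in the blue tray, let go (all of step 2 and all of step 4 and contact force between the fingers and index_wheel_c8 above 3 N and distance between the grasp point and knob_grip below 0.04 m and velocity of joint index_wheel between -0.1 and 0.1 rad/s); the arm keeps its last pose, push and grip.
It fails at once if the knob is turned past the third stop, to the crest before the fourth (value of joint index_wheel above 1.44 rad).
It fails at once if a bystander is pushed more than 30 mm (distance of any of stain_a, petri_0, timer, marker, coverslip_box_0 from where it was at the start of the episode above 0.03 m).
It also fails if it takes over 67 s, if anything falls off the work surface, if the arm or the gripper's body presses on something with over 40 N, if the wrist force passes 120 N, or if a joint passes its speed limit or range.

## Robot

A 6-joint arm with a two-finger parallel gripper is mounted at the origin on a cart in front of the work surface, level with it; the furniture and walls round the work are solid. World frame = base frame: x ahead of the robot, y to its left, z up, the work surface at z = 0. Lengths are in m, angles in rad, forces in N, time in s.
With the tool pointing down it reaches from about 0.275 to 0.825 m from the base axis. Payload 5.2 kg.
Tool frame: the origin (TCP) lies on the front face of the gripper's body, between the roots of the fingers; the fingertips stand 84 mm ahead of it and the grasp point (between the pads) lies 65 mm ahead of it; z points along the fingers, y is the line along which they close (so a half turn about z gives the same grasp; the last joint's range is limited). The gripper opens to 93 mm and grips with 3 to 60 N. Pads are 15 mm wide; open, the fingers measure 128 mm over their backs; the gripper's body (75 mm by 188 mm) begins 65 mm behind the grasp point.
Start: joints at [-1.361, 0.259, 1.535, -0, 1.348, -0.203], TCP at [0.221, -0.504, 0.303] pointing down, gripper open.
Joint ranges: [-3.14, 3.14], [-0.91, 2.08], [0.19, 2.58], [-1.22, 4.36], [0.22, 2.71], [-3.12, 3.12]. Speed limits (rad/s): [2.57, 2.57, 3.14, 3.14, 3.14, 3.14].

## Interface

Orientations are given as a unit quaternion [w, x, y, z].
In Python, from plant import state, camera, camera_model, env, boxes_of, tip_of gives the robot as it stands.
- The arm moves only by the shell command python3 -m jog 'ROWS' [FORCE]. ROWS is JSON, a list of rows, each a list of 7 numbers: the shift along the tool's x, y, z in cm, then the turn, a rotation vector about the tool's x, y, z in degrees, then the finger opening in cm, from 0 to 9.3. In form: [[dx, dy, dz, wx, wy, wz, hand], ...]. A call has 1 to 8 rows; each row shifts and turns the commanded pose from where the row before left it, along the tool's axes as they then stand; what a row does not reach is not made up. A row lasts 1/12 s, in which the tool goes at most 41.7 mm and 7.16 degrees, less where a joint would pass 70% of its speed; a pose out of reach is approached as far as the arm can. A call is refused whole if a number of a shift passes 4.17 or a number of a turn 7.16, either way. A call with a gripper value outside its range is refused whole. The fingers move at their own pace and stop on an object; FORCE is the grip in N (left out, the last holds). Time passes only in rows, so rows that do not move let the fingers close. It gives the time, the measured TCP pose, the force, the opening and the grip force at its end, in the units of the state.
- state(): the state, without advancing time (a new reading comes with each control period).
- camera(name): name is "side" or "top" or "wrist"; returns the picture (420x560x3 uint8, red, green, blue); there is no depth.
- camera_model(name): a dict with "K" (3x3 intrinsics, pixels), "R" (3x3) and "t" (3): a world point X has camera coordinates R X + t; the wrist camera has in their place "tool_from_camera" (4x4, takes a point from camera to tool coordinates, whose origin is the TCP and whose axes are the flange's). Camera axes: x right, y down, z forward; pixel columns grow to the right and rows downward; lengths in m; the calibration is good to about 2 mm. A picture is of the moment at which its call begins: read the wrist's pose just before it. camera_model takes no time and is no camera call.
- env.sign_off(): hands the job in; it is judged then, once.
Trained networks look in the newest picture that a camera, given by its name, has taken for a name from the list of things; names that differ only in an ending like _2 or _b are one class to them, and where a whole thing is asked for, a point or a joint stands for the part that bears it (a point fixed in the world has none). Each returns a list of dicts, best first, with "p" (0 to 1); they miss things now and then, are a little off and sometimes report something else, mostly with a low value. They report only what shows in the picture. A call takes as long as a camera call. They do not tell look-alikes from the thing itself.
- boxes_of(camera, query): "xy" ([column, row] in pixels, amid what is visible of it).
- tip_of(camera, query): "xy" ([column, row] in pixels: a listed point, or the origin of a listed thing).
The state is a dict: "time_s": time; "qpos": joint angles; "joint_velocities": joint speeds; "joint_efforts": joint torques, N m; "position": TCP position; "orientation": TCP orientation; "contact_force": force on the tool from outside, world axes, zero at the start; "wrist_torque": the same for the moment, N m; "width": finger opening in m; "finger_force": force on a finger pad.
Only numpy, scipy, OpenCV 4.12 (cv2) and the standard library are available. Lean on these libraries where they do the work, as an engineer would, in place of code of your own. Each camera call takes 0.05 s, during which the arm holds its last target. There are 200 camera calls.

## Working session

There is one attempt and no reset: what is moved stays moved. The work goes in short steps, Python scripts to look and compute and a shell command to move; the robot and the scene stay as the last step left them, time stands still between calls to the robot, and variables do not carry over. Pictures are saved under pics/ and viewed, at most 10 in all, crops included, and the job is handed in when it is done.

```bash
mkdir -p pics; ls
cat > h.py <<'E'
import numpy as np,cv2
from plant import state,camera,camera_model,env,boxes_of,tip_of
from scipy.spatial.transform import Rotation as Ro
def ray(name,uv,st=None):
    m=camera_model(name);d=np.linalg.inv(m["K"])@[uv[0],uv[1],1]
    if name=="wrist":
        T=np.array(m["tool_from_camera"]);q=st["orientation"];R=Ro.from_quat([q[1],q[2],q[3],q[0]]).as_matrix()
        return R@T[:3,3]+st["position"],R@T[:3,:3]@d
    R=np.array(m["R"]);return -R.T@m["t"],R.T@d
def atz(name,uv,z,st=None):
    o,d=ray(name,uv,st);return o+d*(z-o[2])/d[2]
def save(n,im): cv2.imwrite("pics/"+n,im[...,::-1])
E
python3 - <<'E'
from h import *
st=state();print(st["position"],st["orientation"])
for c in["top","side"]:
    save(c+"1.png",camera(c))
    for n,z in[("clip_grip",.083),("knob_grip",.08),("wheel_unit",0),("tray",0),("lock_clip",.04)]:
        for r in tip_of(c,n)[:3]: print(c,n,round(r["p"],2),np.round(r["xy"]),np.round(atz(c,r["xy"],z),3))
E
```

```text
pics
[ 0.22057316 -0.50341362  0.3019158 ] [-9.08821401e-04  9.78776864e-01  2.04926875e-01 -1.77468334e-05]
top clip_grip 0.44 [272. 216.] [0.48  0.178 0.083]
top knob_grip 0.85 [300. 215.] [0.483 0.1   0.08 ]
top wheel_unit 0.57 [298. 220.] [0.474 0.102 0.   ]
top tray 0.89 [198. 227.] [0.458 0.409 0.   ]
top tray 0.6 [148. 168.] [0.645 0.558 0.   ]
top lock_clip 0.4 [272. 220.] [0.473 0.179 0.04 ]
side clip_grip 0.63 [282. 223.] [0.46  0.184 0.083]
side knob_grip 0.91 [296. 204.] [0.477 0.103 0.08 ]
side wheel_unit 0.89 [296. 225.] [0.463 0.114 0.   ]
side tray 0.92 [142. 287.] [0.64 0.56 0.  ]
side tray 0.32 [294. 222.] [0.474 0.11  0.   ]
```

View pics/top1.png

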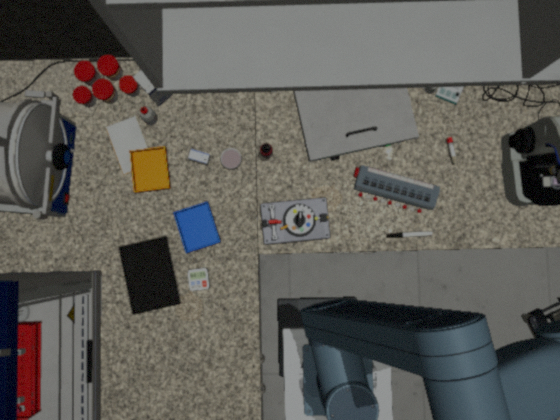

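View pics/side1.png

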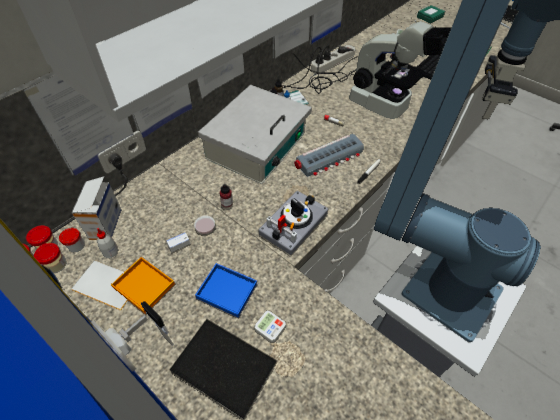

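The top view shows the unit at about (296,220), with the red clip at (275,221) and the knob at (300,218). The blue tray is at (198,227), and the look-alike tray at (150,168) is orange. The networks agree with this, so I'm moving above the unit.

```bash
python3 -m jog '[[2.87,-2.87,0,0,0,0,9.3],[2.87,-2.87,0,0,0,0,9.3],[2.87,-2.87,0,0,0,0,9.3],[2.87,-2.87,0,0,0,0,9.3],[2.87,-2.87,0,0,0,0,9.3],[2.87,-2.87,0,0,0,0,9.3],[2.87,-2.87,0,0,0,0,9.3],[2.87,-2.87,0,0,0,0,9.3]]' >/dev/null
python3 -m jog '[[2.87,-2.87,0,0,0,0,9.3],[2.87,-2.87,0,0,0,0,9.3],[2.87,-2.87,0,0,0,0,9.3],[2.87,-2.87,0,0,0,0,9.3],[2.87,-2.87,0,0,0,0,9.3],[2.87,-2.87,0,0,0,0,9.3],[2.87,-2.87,0,0,0,0,9.3],[2.87,-2.87,0,0,0,0,9.3]]' 
python3 -m jog '[[2.87,-2.87,0,0,0,0,9.3],[0,0,0,0,0,-6.64,9.3],[0,0,0,0,0,-6.64,9.3],[0,0,0,0,0,-6.64,9.3],[0,0,0,0,0,-6.64,9.3],[0,0,0,0,0,-6.64,9.3],[0,0,0,0,0,-6.64,9.3],[0,0,0,0,0,-6.64,9.3]]' >/dev/null
python3 -m jog '[[0,0,0,0,0,-6.64,9.3],[0,0,0,0,0,-6.64,9.3],[0,0,0,0,0,-6.64,9.3],[0,0,0,0,0,0,9.3],[0,0,0,0,0,0,9.3]]'
cat > look.py <<'E'
from h import *
import sys
def look(name,qs):
    st=state();im=camera("wrist");save(name,im)
    q=st["orientation"];R=Ro.from_quat([q[1],q[2],q[3],q[0]]).as_matrix()
    print("pos",np.round(st["position"],4),"yaw",np.degrees(np.arctan2(R[1,0],R[0,0])),"q",np.round(st["qpos"],3),"z",R[:,2])
    for n,z in qs:
        for r in tip_of("wrist",n)[:2]: print(n,round(r["p"],2),np.round(r["xy"]),np.round(atz("wrist",r["xy"],z,st),4))
    return st,im
E
python3 - <<'E'
from look import *
look("w1.png",[("clip_grip",.083),("knob_grip",.08),("wheel_unit",0),("lock_clip",.04)])
E
```

```text
time_s: 1.93
position: [0.4574, 0.1033, 0.3031]
orientation: [0.0, 0.979, 0.205, 0.0]
contact_force: [0.5, -0.4, 0.6]
width: 0.0934
finger_force: 0.0
time_s: 3.02
position: [0.4719, 0.1388, 0.3028]
orientation: [0.0, 0.708, 0.706, 0.0]
contact_force: [-0.2, -0.1, 0.3]
width: 0.0931
finger_force: 0.0
pos [0.4719 0.1388 0.3028] yaw 89.85234115259485 q [0.059 0.153 1.669 0.    1.319 0.062] z [ 1.30241682e-04  1.65869397e-05 -9.99999991e-01]
clip_grip 0.64 [275. 143.] [0.4662 0.1811 0.083 ]
clip_grip 0.56 [497. 120.] [0.6397 0.1982 0.083 ]
knob_grip 0.79 [285. 237.] [0.4742 0.1014 0.08  ]
wheel_unit 0.88 [287. 211.] [0.4769 0.1014 0.    ]
lock_clip 0.81 [278. 139.] [0.4685 0.1801 0.04  ]
```

View pics/w1.png

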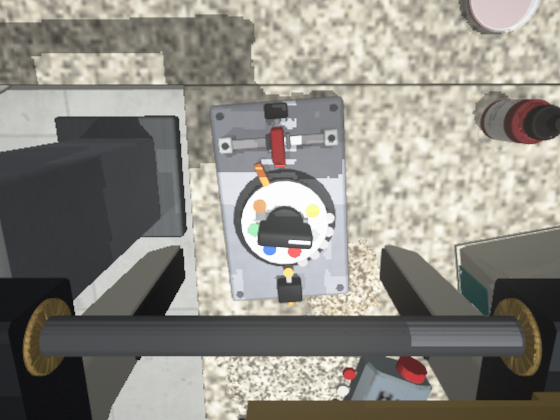

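The wrist view shows the clip plate at (278,143), with the posts at (226,146) and (331,138), so the unit is yawed about +4°. The knob bar runs from (262,233) to (311,238), with the white mark on the right. I'll work out the angles and the clip move.

Run:
```python
from h import *
st=state()
f=lambda uv,z:atz("wrist",uv,z,st)
a,b=f((226,146),.062),f((331,138),.062);print(a,b,np.linalg.norm(b-a),np.degrees(np.arctan2(*(b-a)[[1,0]])),(a+b)/2)
a,b=f((260,234),.085),f((312,238),.085);print(a,b,np.linalg.norm(b-a),np.degrees(np.arctan2(*(b-a)[[1,0]])))
a,b=f((276,104),.056),f((288,280),.048);print(a,b,np.degrees(np.arctan2(*(a-b)[[1,0]]))-90)
print(tip_of("top","knob_grip")[0]) if 0 else None
m=camera_model("wrist");T=np.array(m["tool_from_camera"]);print(T)
```

```text
[0.4244911  0.17642352 0.062     ] [0.51327668 0.18310003 0.062     ] 0.08903625304038067 4.300441112939268 [0.46888389 0.17976178 0.062     ]
[0.45352279 0.1056255  0.085     ] [0.49719149 0.1020698  0.085     ] 0.04381322032213251 -4.655001784294514
[0.46694031 0.21076375 0.056     ] [0.47777651 0.04518538 0.048     ] 3.74435823480016
[[ 3.60800125e-04 -9.64638174e-01 -2.63577432e-01  7.22845678e-02]
 [ 9.99999430e-01  6.12973365e-04 -8.74496676e-04  2.99823547e-04]
 [ 1.00513882e-03 -2.63576966e-01  9.64637845e-01 -8.19988663e-02]
 [ 0.00000000e+00  0.00000000e+00  0.00000000e+00  1.00000000e+00]]
```

```bash
python3 -m jog '[[2.05,-0.2,0,0,0,0,6],[2.05,-0.2,0,0,0,0,6],[0,0,3,0,0,-4.3,6],[0,0,3,0,0,0,6],[0,0,2,0,0,0,6],[0,0,0,0,0,0,6],[0,0,0,0,0,0,6]]'
python3 - <<'E'
from look import *
look("w2.png",[("clip_grip",.083),("lock_clip",.04)])
E
```

```text
time_s: 3.85
position: [0.4674, 0.1798, 0.2222]
orientation: [-0.001, 0.68, 0.733, -0.001]
contact_force: [-0.6, 0.1, 1.3]
width: 0.0602
finger_force: 0.0
pos [0.4674 0.1798 0.2222] yaw 94.31552120027065 q [0.144 0.244 1.765 0.    1.135 0.069] z [-2.41640441e-03 -3.41051390e-04 -9.99997022e-01]
clip_grip 0.9 [283. 224.] [0.4679 0.1809 0.083 ]
lock_clip 0.74 [283. 207.] [0.4679 0.1797 0.04  ]
```

View pics/w2.png

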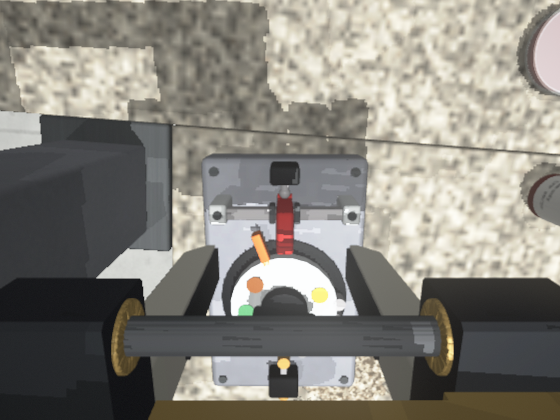

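The unit now looks square to the tool, and the clip at (283,224) is centred between the fingers. Next I descend and grip.

```bash
python3 -m jog '[[0,0,2.5,0,0,0,6],[0.1,0,2.5,0,0,0,6],[0,0,2.0,0,0,0,6],[0,0,0,0,0,0,0],[0,0,0,0,0,0,0],[0,0,0,0,0,0,0],[0,0,0,0,0,0,0],[0,0,0,0,0,0,0]]' 45
python3 -m jog '[[0,0,0,0,0,0,0],[0,0,0,0,0,0,0],[0,0,0,0,0,0,0],[0,0,0,0,0,0,0],[0,0,0,0,0,0,0],[0,0,0,0,0,0,0]]'
```

```text
time_s: 4.67
position: [0.4687, 0.181, 0.1544]
orientation: [0.001, 0.68, 0.733, 0.001]
contact_force: [-0.3, -0.3, -0.9]
width: 0.0314
finger_force: 0.0
time_s: 5.17
position: [0.4679, 0.1809, 0.1531]
orientation: [0.0, 0.68, 0.733, 0.0]
contact_force: [-0.3, -0.5, 3.3]
width: 0.01
finger_force: 45.0
```

Gripped at a width of 10 mm. Now I pull straight up.

```bash
python3 -m jog '[[0,0,-0.3,0,0,0,0],[0,0,-0.3,0,0,0,0],[0,0,-0.3,0,0,0,0]]'; python3 -m jog '[[0,0,-0.3,0,0,0,0],[0,0,-0.3,0,0,0,0],[0,0,-0.5,0,0,0,0],[0,0,-1,0,0,0,0],[0,0,-1,0,0,0,0],[0,0,0,0,0,0,0]]'; python3 -m jog '[[0,0,-2,0,0,0,0],[0,0,-2,0,0,0,0],[0,0,-2,0,0,0,0],[0,0,0,0,0,0,0],[0,0,0,0,0,0,0],[0,0,0,0,0,0,0]]'
python3 - <<'E'
from look import *
look("w3.png",[("clip_grip",.183)])
save("s3.png",camera("side"))
E
```

```text
time_s: 5.42
position: [0.4674, 0.1801, 0.1614]
orientation: [-0.0, 0.68, 0.734, -0.001]
contact_force: [0.2, -5.2, 0.0]
width: 0.0099
finger_force: 45.0
time_s: 5.92
position: [0.469, 0.1812, 0.1955]
orientation: [0.001, 0.68, 0.733, 0.002]
contact_force: [-0.4, 0.3, -0.5]
width: 0.0096
finger_force: 45.0
time_s: 6.42
position: [0.4673, 0.1808, 0.2521]
orientation: [-0.0, 0.68, 0.733, -0.0]
contact_force: [-0.2, -0.3, -0.9]
width: 0.0099
finger_force: 45.0
pos [0.4673 0.1808 0.2521] yaw 94.35125341580023 q [0.146 0.213 1.725 0.    1.204 0.07 ] z [-7.21198337e-04 -4.34909171e-05 -9.99999739e-01]
clip_grip 0.83 [280. 275.] [0.4666 0.1808 0.183 ]
```

View pics/w3.png

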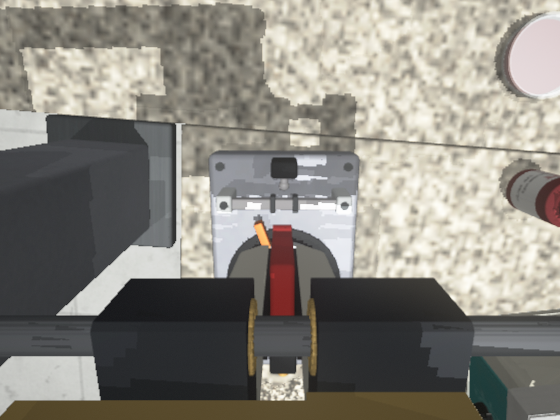

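The clip is in the fingers, hanging at (282,270), and the rail at row 205 is bare. Now I carry it to the tray.

```bash
python3 -m jog '[[3,0.1,0,0,0,0,0],[3.5,0.1,0,0,0,0,0],[3.5,0.1,0,0,0,0,0],[3.5,0.1,0,0,0,0,0],[3,0.1,0,0,0,0,0],[0,0,0,0,0,0,0],[0,0,0,0,0,0,0]]'
python3 - <<'E'
from look import *
st,im=look("w4.png",[("clip_grip",.183),("tray",0)])
for r in boxes_of("wrist","tray"):print(r,atz("wrist",r["xy"],.01,st))
E
```

```text
time_s: 7.15
position: [0.4594, 0.3469, 0.2514]
orientation: [-0.0, 0.679, 0.734, -0.001]
contact_force: [-0.2, -0.6, -0.2]
width: 0.0097
finger_force: 45.0
pos [0.4594 0.3469 0.2514] yaw 94.52479559482012 q [ 0.453  0.344  1.546 -0.     1.254  0.374] z [-0.00191807 -0.00114333 -0.99999751]
clip_grip 0.85 [280. 276.] [0.4584 0.3468 0.183 ]
tray 0.84 [290. 112.] [0.4611 0.412  0.    ]
tray 0.49 [278. 408.] [0.4738 0.1044 0.    ]
{'xy': [292.1, 108.6], 'p': 0.94} [0.46191749 0.41530792 0.01      ]
{'xy': [505.5, 8.2], 'p': 0.7} [0.62001414 0.5033158  0.01      ]
```

View pics/w4.png

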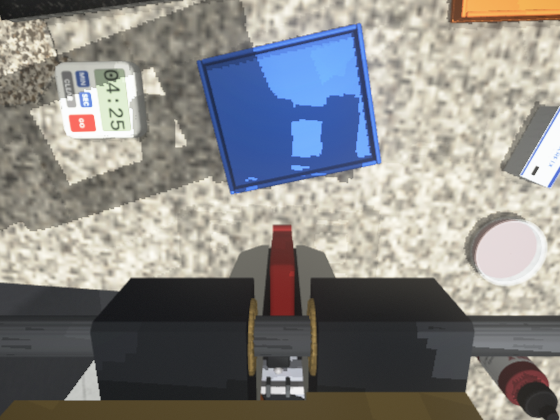

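The blue tray is centred at about (290,112), which is (0.461, 0.412), and the clip is still held. I'm moving over it and lowering.

```bash
python3 -m jog '[[3.2,0.35,0,0,0,0,0],[3.2,0.35,0,0,0,0,0],[0,0,3,0,0,0,0],[0,0,3.5,0,0,0,0],[0,0,3.5,0,0,0,0],[0,0,2,0,0,0,0],[0,0,0.6,0,0,0,0],[0,0,0,0,0,0,0]]'
python3 -m jog '[[0,0,0.3,0,0,0,0],[0,0,0,0,0,0,0],[0,0,0,0,0,0,0]]'
```

```text
time_s: 8.02
position: [0.4619, 0.4085, 0.125]
orientation: [-0.001, 0.68, 0.733, -0.002]
contact_force: [-0.4, -0.3, -0.3]
width: 0.0098
finger_force: 45.0
time_s: 8.27
position: [0.4634, 0.4104, 0.1256]
orientation: [0.0, 0.68, 0.733, 0.002]
contact_force: [0.3, 0.6, -0.4]
width: 0.0097
finger_force: 45.0
```

```bash
for i in 1; do python3 -m jog '[[0,0,0.3,0,0,0,0],[0,0,0,0,0,0,0]]';python3 -m jog '[[0,0,0.2,0,0,0,0],[0,0,0,0,0,0,0],[0,0,0,0,0,0,0]]'; done
```

```text
time_s: 8.43
position: [0.4626, 0.4102, 0.1215]
orientation: [0.0, 0.68, 0.733, 0.001]
contact_force: [-0.7, 0.8, -0.9]
width: 0.0097
finger_force: 45.0
time_s: 8.68
position: [0.4622, 0.4101, 0.1187]
orientation: [-0.0, 0.68, 0.733, -0.0]
contact_force: [-0.7, 0.3, -0.1]
width: 0.0095
finger_force: 45.0
```

```bash
python3 -m jog '[[0,0,0.2,0,0,0,0],[0,0,0,0,0,0,0]]'; python3 -m jog '[[0,0,0,0,0,0,3],[0,0,0,0,0,0,3],[0,0,0,0,0,0,3],[0,0,0,0,0,0,3],[0,0,0,0,0,0,3],[0,0,0,0,0,0,3],[0,0,0,0,0,0,3]]'
python3 -m jog '[[0,0,-1.5,0,0,0,3],[0,0,-3,0,0,0,3],[0,0,-4,0,0,0,3],[0,0,-3.5,0,0,0,3],[0,0,0,0,0,0,6],[0,0,0,0,0,0,6],[0,0,0,0,0,0,6]]'
python3 - <<'E'
from look import *
st,im=look("w5.png",[("clip_grip",.047),("tray",0),("lock_clip",.004)])
E
```

```text
time_s: 8.85
position: [0.4625, 0.4103, 0.1172]
orientation: [0.0, 0.68, 0.733, 0.0]
contact_force: [0.0, 0.1, 2.4]
width: 0.0095
finger_force: 45.0
time_s: 9.43
position: [0.4623, 0.4101, 0.1167]
orientation: [-0.0, 0.68, 0.733, -0.0]
contact_force: [0.4, 0.9, 0.9]
width: 0.0294
finger_force: 0.0
time_s: 10.02
position: [0.462, 0.4099, 0.2364]
orientation: [-0.0, 0.68, 0.733, -0.0]
contact_force: [-0.7, -0.3, -0.6]
width: 0.0456
finger_force: 0.0
pos [0.462  0.4099 0.2364] yaw 94.3524816162643 q [ 0.545  0.427  1.458 -0.     1.257  0.469] z [-3.18863928e-04 -2.08252993e-04 -9.99999927e-01]
clip_grip 0.78 [281. 205.] [0.4611 0.4097 0.047 ]
tray 0.85 [532.  26.] [0.6445 0.554  0.    ]
tray 0.69 [281. 188.] [0.4608 0.4117 0.    ]
lock_clip 0.74 [282. 194.] [0.462  0.4077 0.004 ]
```

View pics/w5.png

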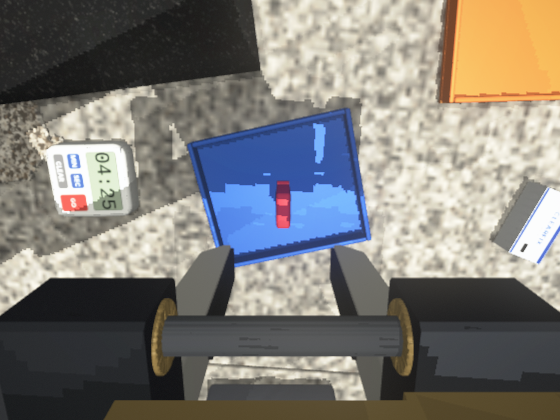

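The clip stands released in the tray at (282,205). Now I go to the knob.

```bash
python3 -m jog '[[-3,-0.12,0,0,0,0,6],[-3.5,-0.12,0,0,0,0,6],[-3.5,-0.12,0,0,0,0,6],[-3.5,-0.12,0,0,0,0,6],[-3.5,-0.12,0,0,0,0,6],[-3.5,-0.12,0,0,0,0,6],[-3.5,-0.12,0,0,0,0,6],[-3.5,-0.12,0,0,0,0,6]]' >/dev/null
python3 -m jog '[[-3.3,-0.12,0,0,0,0,6],[0,0,0,0,0,-6.75,6],[0,0,0,0,0,-6.75,6],[0,0,0,0,0,-6.75,6],[0,0,0,0,0,-6.75,6],[0,0,0,0,0,-6.75,6],[0,0,0,0,0,-6.75,6],[0,0,0,0,0,-6.75,6]]' >/dev/null
python3 -m jog '[[0,0,0,0,0,-6.75,6],[0,0,0,0,0,-6.75,6],[0,0,0,0,0,-6.75,6],[0,0,0,0,0,-6.75,6],[0,0,0,0,0,-6.75,6],[0,0,0,0,0,0,6],[0,0,0,0,0,0,6]]'
python3 - <<'E'
from look import *
st,im=look("w6.png",[("knob_grip",.08),("wheel_unit",0)])
E
```

```text
time_s: 12.13
position: [0.4746, 0.1022, 0.236]
orientation: [-0.001, 0.042, 0.999, -0.0]
contact_force: [-0.3, -0.4, -0.1]
width: 0.06
finger_force: 0.0
pos [0.4746 0.1022 0.236 ] yaw 175.14889853319502 q [-0.018  0.202  1.782  0.     1.158 -1.504] z [-1.52501687e-03  6.30604753e-05 -9.99998835e-01]
knob_grip 0.76 [282. 218.] [0.4744 0.1019 0.08  ]
wheel_unit 0.9 [287. 194.] [0.4768 0.1058 0.    ]
```

View pics/w6.png

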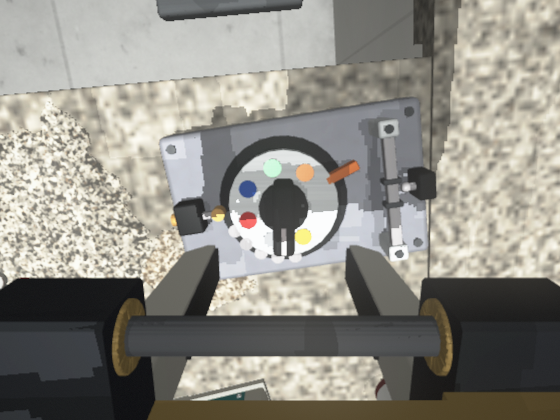

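The bar is vertical at (283,225) and centred between the fingers, so it's aligned. I descend and grip.

```bash
python3 -m jog '[[0,0,3,0,0,0,6],[0,0,3,0,0,0,6],[0,0,2,0,0,0,6],[0,0,1,0,0,0,6],[0,0,0,0,0,0,0],[0,0,0,0,0,0,0],[0,0,0,0,0,0,0],[0,0,0,0,0,0,0]]' 50
python3 -m jog '[[0,0,0,0,0,0,0],[0,0,0,0,0,0,0],[0,0,0,0,0,0,0],[0,0,0,0,0,0,0],[0,0,0,0,0,0,0],[0,0,0,0,0,0,0],[0,0,0,0,0,0,0]]'
cat > a.py <<'E'
from look import *
st=state();q=st["orientation"];R=Ro.from_quat([q[1],q[2],q[3],q[0]]).as_matrix()
y=np.degrees(np.arctan2(R[1,0],R[0,0]))
print("yaw",round(y,2),"theta",np.radians(184.2-y if y>0 else -175.8-y),"tau",np.round(st["wrist_torque"],3),"pos",np.round(st["position"],4),"F",np.round(st["contact_force"],1))
E
python3 a.py
```

```text
time_s: 12.95
position: [0.4759, 0.1022, 0.1482]
orientation: [0.001, 0.041, 0.999, 0.0]
contact_force: [0.3, -0.5, 1.5]
width: 0.038
finger_force: 0.0
time_s: 13.53
position: [0.4752, 0.1028, 0.1472]
orientation: [0.001, 0.041, 0.999, 0.001]
contact_force: [-0.2, 5.0, 5.0]
width: 0.0134
finger_force: 50.0
yaw 175.34 theta 0.15462382747007597 tau [ 0.926 -0.154 -0.012] pos [0.4752 0.1028 0.1472] F [-0.2  5.   5. ]
```

```bash
python3 -m jog '[[0,0,0,0,0,3,0],[0,0,0,0,0,3,0],[0,0,0,0,0,3,0],[0,0,0,0,0,3,0],[0,0,0,0,0,3,0]]' >/dev/null; python3 a.py
python3 -m jog '[[0,0,0,0,0,2,0],[0,0,0,0,0,2,0]]' >/dev/null; python3 a.py
python3 -m jog '[[0,0,0,0,0,2,0],[0,0,0,0,0,2,0]]' >/dev/null; python3 a.py
python3 -m jog '[[0,0,0,0,0,2,0],[0,0,0,0,0,2,0]]' >/dev/null; python3 a.py
python3 -m jog '[[0,0,0,0,0,2,0],[0,0,0,0,0,0,0],[0,0,0,0,0,0,0]]' ; python3 a.py
```

```text
yaw 160.22 theta 0.4185798375562056 tau [ 0.667 -0.113  0.121] pos [0.4752 0.1026 0.1472] F [-0.7  4.6  5. ]
yaw 156.26 theta 0.4875834404968794 tau [ 0.555 -0.083  0.083] pos [0.4752 0.1025 0.1472] F [-0.7  3.   4.4]
yaw 152.26 theta 0.5575224921772461 tau [ 0.52  -0.02  -0.074] pos [0.4751 0.1025 0.1472] F [-0.7  2.9  4.6]
yaw 148.26 theta 0.6273443160364784 tau [ 0.474 -0.007  0.   ] pos [0.4751 0.1023 0.1472] F [-0.5  2.6  5.2]
time_s: 14.7
position: [0.4751, 0.1023, 0.1472]
orientation: [0.0, 0.29, 0.957, 0.0]
contact_force: [-0.9, 1.5, 5.5]
width: 0.0138
finger_force: 50.0
yaw 146.34 theta 0.66072459300518 tau [ 0.48   0.021 -0.071] pos [0.4751 0.1023 0.1472] F [-0.9  1.5  5.5]
```

First crest passed, with the torque changing sign near 0.52. I continue, logging torque.

```bash
python3 -m jog '[[0,0,0,0,0,2,0],[0,0,0,0,0,2,0]]' >/dev/null; python3 a.py
python3 -m jog '[[0,0,0,0,0,2,0],[0,0,0,0,0,1,0]]' >/dev/null; python3 a.py
python3 -m jog '[[0,0,0,0,0,2,0]]' >/dev/null; python3 a.py
python3 -m jog '[[0,0,0,0,0,2,0]]' >/dev/null; python3 a.py
python3 -m jog '[[0,0,0,0,0,2,0],[0,0,0,0,0,2,0]]' >/dev/null; python3 a.py
python3 -m jog '[[0,0,0,0,0,2,0],[0,0,0,0,0,1.3,0],[0,0,0,0,0,0,0],[0,0,0,0,0,0,0]]' ; python3 a.py
```

```text
yaw 142.29 theta 0.7315475933428054 tau [0.422 0.051 0.153] pos [0.4751 0.1023 0.1472] F [-2.   2.4  5.7]
yaw 139.27 theta 0.7841266054320414 tau [0.317 0.056 0.059] pos [0.475  0.1023 0.1472] F [-1.9  2.8  4.8]
yaw 137.32 theta 0.8181261382915916 tau [0.406 0.086 0.001] pos [0.475  0.1022 0.1473] F [-0.8  3.   5.1]
yaw 135.28 theta 0.8538513021909911 tau [ 0.257  0.13  -0.039] pos [0.475  0.1022 0.1472] F [-1.1  2.5  5.8]
yaw 131.25 theta 0.9240739460817521 tau [ 0.206  0.154 -0.098] pos [0.4749 0.1021 0.1472] F [-2.6  2.4  6.2]
time_s: 15.7
position: [0.4749, 0.1021, 0.1472]
orientation: [0.0, 0.438, 0.899, -0.0]
contact_force: [-1.2, 2.1, 6.1]
width: 0.0136
finger_force: 50.0
yaw 128.06 theta 0.9798452755239737 tau [0.251 0.138 0.002] pos [0.4749 0.1021 0.1472] F [-1.2  2.1  6.1]
```

The second crest showed at 0.818, against 0.82 expected, so the angle reading is good. One more stop, 18.3° further.

```bash
python3 -m jog '[[0,0,0,0,0,2,0],[0,0,0,0,0,2,0],[0,0,0,0,0,2,0],[0,0,0,0,0,2,0]]' >/dev/null; python3 a.py
python3 -m jog '[[0,0,0,0,0,1.5,0]]' >/dev/null; python3 a.py
python3 -m jog '[[0,0,0,0,0,2,0],[0,0,0,0,0,2,0]]' >/dev/null; python3 a.py
python3 -m jog '[[0,0,0,0,0,2,0],[0,0,0,0,0,1.8,0],[0,0,0,0,0,1,0],[0,0,0,0,0,0,0],[0,0,0,0,0,0,0]]'; python3 a.py
```

```text
yaw 119.99 theta 1.1207013131068924 tau [0.148 0.241 0.026] pos [0.4748 0.1021 0.1472] F [-1.5  1.1  6. ]
yaw 118.48 theta 1.1470618790991316 tau [0.128 0.266 0.015] pos [0.4748 0.102  0.1472] F [-1.2  1.7  7. ]
yaw 114.47 theta 1.216987014929201 tau [ 0.086  0.319 -0.072] pos [0.4747 0.102  0.1472] F [-3.1  1.4  7.3]
time_s: 16.7
position: [0.4746, 0.1019, 0.1472]
orientation: [-0.0, 0.575, 0.818, -0.0]
contact_force: [-1.8, 1.1, 7.4]
width: 0.0139
finger_force: 50.0
yaw 109.77 theta 1.2991316395772996 tau [ 0.013  0.371 -0.001] pos [0.4746 0.1019 0.1472] F [-1.8  1.1  7.4]
```

Torque is zero at 1.30 rad. I hold briefly, check the clip in the tray, then hand in.

```bash
python3 -m jog '[[0,0,0,0,0,0,0],[0,0,0,0,0,0,0],[0,0,0,0,0,0,0],[0,0,0,0,0,0,0],[0,0,0,0,0,0,0],[0,0,0,0,0,0,0]]'; python3 a.py
python3 - <<'E'
from h import *
im=camera("side");save("s7.png",cv2.resize(im,(800,600)))
for n,z in [("lock_clip",.004),("clip_grip",.047)]:
    for r in tip_of("side",n)[:2]:print(n,r,atz("side",r["xy"],z))
E
```

```text
time_s: 17.2
position: [0.4746, 0.1019, 0.1472]
orientation: [-0.0, 0.575, 0.818, -0.0]
contact_force: [-2.4, 0.1, 7.0]
width: 0.0138
finger_force: 50.0
yaw 109.77 theta 1.2990985152090535 tau [ 0.011  0.316 -0.007] pos [0.4746 0.1019 0.1472] F [-2.4  0.1  7. ]
lock_clip {'xy': [225.1, 290.0], 'p': 0.64} [0.46276481 0.415515   0.004     ]
clip_grip {'xy': [226.5, 282.7], 'p': 0.53} [0.45661876 0.41104694 0.047     ]
```

View pics/s7.png

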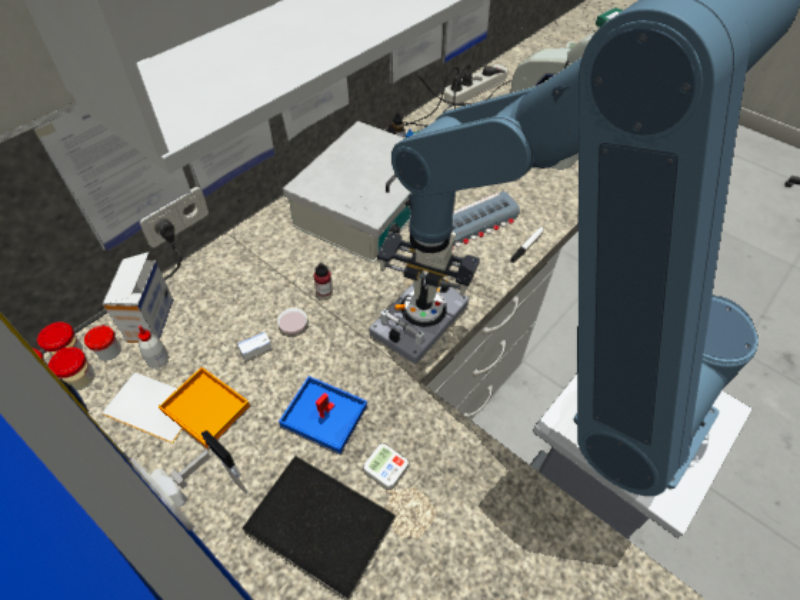

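The red clip stands in the blue tray at (323,405), the gripper holds the knob at (425,290), and the bystanders are where they started.

```bash
python3 -c "
from plant import env
print(env.sign_off())"
```

```text
the job is handed in; nothing more can be done
None
```

The job is handed in, with no verdict returned: the clip stands in the blue tray, the knob is gripped (50 N) at the third click stop (about 1.30 rad measured), and no bystander appears to have moved.

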